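# Clamp a two-part plaster mould shut with a one-hand bar clamp

## Robot

A 6-joint arm with a two-finger parallel gripper is mounted at the origin on the work surface. World frame = base frame: x ahead of the robot, y to its left, z up, the work surface at z = 0. Lengths are in m, angles in rad, forces in N, time in s.
With the tool pointing down it reaches from about 0.375 to 0.925 m from the base axis. Payload 5.7 kg.
Tool frame: the origin (TCP) lies midway between the tips of the shut fingers; the grasp point (between the pads) lies 19 mm behind it (ctrl.tcp_to_grasp is the distance from the TCP to the grasp point, in m); z points along the fingers, y is the line along which they close (so a half turn about z gives the same grasp; the last joint's range is limited). The gripper opens to 85 mm and grips with 20 to 120 N. Pads are 22 mm wide; open, the fingers measure 114 mm over their backs; the gripper's body (76 mm by 85 mm) begins 54 mm behind the grasp point. The pads swing forward as they close: fully open they stand 13 mm farther back than shut.
Start: joints at [-1.227, 0.359, 1.51, -0, 1.272, -0.115], TCP at [0.266, -0.538, 0.207] pointing down, gripper open.
Joint ranges: [-2.97, 2.97], [-1.01, 2.36], [0.21, 2.38], [-0.96, 4.11], [0.2, 2.71], [-2.98, 2.98]. Speed limits (rad/s): [2.39, 2.39, 3.14, 3.14, 3.14, 3.14].

## Interface

Orientations are given as [roll, pitch, yaw] about the fixed x, y, z axes, in that order (R = Rz(yaw) Ry(pitch) Rx(roll)).
In Python, from plant import ctrl gives the robot as it stands.
- The arm moves only by the tool send_rows, never from a script. Its argument "motion" is a list of rows, each a list of 6 numbers: the shift along the world's x, y, z scaled (see below), then the turn, a rotation vector about the world's x, y, z scaled (see below). In form: [[x, y, z, wx, wy, wz], ...]. A call has 1 to 5 rows; each row is the pose to reach, as a shift and turn from the pose commanded when the call began; what a row does not reach only later rows make up. The controller multiplies each number of a shift by 40 cm and each number of a turn by 90 degrees. A row lasts 1/10 s, in which the tool goes at most 50 mm and 8.59 degrees, less where a joint would pass 70% of its speed; a pose out of reach is approached as far as the arm can. A call with a number of a shift or a turn outside -1 to 1 is refused whole. A call with a gripper value outside its range is refused whole. "grip" is the gripper's target within -1 to 1 (shut at 1, half-way at 0, fully open at -1), set as the call begins (left out, the last holds). The fingers move at their own pace and stop on an object; "squeeze" is the grip in N (left out, the last holds). Time passes only in rows, so rows that repeat a pose let the fingers close. It gives the time, the measured TCP pose, the force, the opening and the grip force at its end, in the units of the state.
- ctrl.observe(): the state, without advancing time (a new reading comes with each control period).
- ctrl.read_camera(name): name is "scene" or "side" or "wrist"; returns the picture (384x512x3 uint8, red, green, blue); there is no depth.
- ctrl.calibration(name): a dict with "fx", "fy", "cx", "cy" (pixels), "world_from_camera" (4x4, takes a point from camera to world coordinates). Camera axes: x right, y up, looking along -z (the intrinsics and any distortion apply to the point x, -y, -z); pixel columns grow to the right and rows downward; lengths in m; the calibration is good to about 2 mm. A picture is of the moment at which its call begins: read the wrist's pose just before it. calibration takes no time and is no camera call; for the wrist camera it gives the pose at the moment of the call.
- ctrl.close_job(): hands the job in; it is judged then, once.
Trained networks look in the newest picture that a camera, given by its name, has taken for a name from the list of things; names that differ only in an ending like _2 or _b are one class to them, and where a whole thing is asked for, a point or a joint stands for the part that bears it (a point fixed in the world has none). Each returns a list of dicts, best first, with "p" (0 to 1); they miss things now and then, are a little off and sometimes report something else, mostly with a low value. They report only what shows in the picture. A call takes as long as a camera call. They do not tell look-alikes from the thing itself.
- ctrl.boxes_of(camera, label): "bbox" ([left, top, right, bottom] in pixels, round what is visible of it).
The state is a dict: "time_s": time; "joint_positions": joint angles; "joint_vel": joint speeds; "effort": joint torques, N m; "eef_pos": TCP position; "tcp_rot": TCP orientation; "ft_force": force on the tool from outside, world axes, zero at the start; "wrist_torque": the same for the moment, N m; "finger_gap": finger opening in m; "finger_force": force on a finger pad.
Only numpy, scipy, OpenCV 4.12 (cv2) and the standard library are available. Lean on these libraries where they do the work, as an engineer would, in place of code of your own. Each camera call takes 0.05 s, during which the arm holds its last target. There are 200 camera calls.

## Task

Stand the loose plaster mould half upright on the clamp's bed, between the other half and the moving jaw, with its pouring notch facing the other half's notch, and let go of it. Then squeeze and release the clamp's trigger again and again until the jaw presses the two halves firmly together, against each other and the fixed jaw, but stop before the plaster is crushed, and let go. Move the jaw only with the trigger, set the plaster down without banging it, and leave everything else on the bench where it is.

Things in the scene. Friction and masses are not known exactly. Their poses are not given: they have to be found in the camera images.
- clamp: One-hand bar clamp (black plastic, steel bar) lying on its side, fixed on a plywood board 265 x 275 x 15 mm. Origin: on the table below the bar's axis, level with the fixed jaw's face. x: from bar to bed, away from the handle; y: from fixed to moving jaw; z up. Clamp frame, mm: bar along y at x 0, 6 wide, z 36-54; housing x -15 to 15, y -104 to 4, top z 77; both jaws' tops at z 70.
- jaw_face (a point): Centre of the part of the fixed jaw's face that backs the mould: 80, 0, 45 mm in the clamp's frame. The fixed jaw spans x 12 to 117 mm. Axes as the clamp's.
- bed (a point): Where the middle of the loose half's underside lies once the mould is shut: on the bed floor (the board's top), 80, 54, 15 mm in the clamp's frame; axes as the clamp's. The bed runs along y between two rails, each 8 mm high and wide, 65 mm apart (the halves are 60 wide), y 10 to 135 mm.
- handle (a point): Middle of the handle beside the trigger's bulge: -77, -83, 45 mm in the clamp's frame; axes as the clamp's. The handle is a fixed straight bar along the clamp's x (x -121 to -13), 18 mm wide in y (-92 to -74), z 32 to 58 mm. It need not be held: it is fixed.
- squeeze (a point): Where to straddle handle and trigger from above: midway between the handle's outer face and the outermost line of the trigger's bulge at rest, which are 60 mm apart along the clamp's y (39 mm when fully squeezed), at half their height; -77, -62, 45 mm in the clamp's frame; axes as the clamp's.
- bulge (a point): Outermost line of the rounded upright finger bulge on the trigger, at half its height (z 33 to 57 mm): the place to press, towards the handle. At rest -77, -32, 45 mm in the clamp's frame; it turns with the trigger and moves 21 mm towards the handle (clamp's -y) in a full squeeze.
- trigger (a joint): Trigger angle, rad: 0 at rest, 0.33 fully squeezed; a 2 N spring returns it. Black lever on the handle's +y side, pivot at -12, -42 mm in the clamp's frame, pointing to -x, bulge 65 mm from the pivot. Ratchet teeth are 4 mm apart: up to 4 mm free play, then the jaw is drawn, 8 mm in a full squeeze; on return it stays. The free jaw takes about 9 N at the bulge; more on the shut mould.
- jaw: Moving jaw on the end of the sliding toothed bar. Its frame is parallel to the clamp's and coincides with it when fully open; it slides along the clamp's -y as it closes, 48 mm till the mould is shut. The bar's brake keeps up to about 12 N of grip when let go. Grip on the shut mould for a steady force at the bulge: 13.5 N gives 8 (just firm), 16 N gives 13, 21 N gives 22 (plaster crushes).
- pad_face (a point): Centre of the moving jaw's rubber pad face (44 wide, 36 high), which meets the mould; at 80, 120, 45 mm in the jaw's frame; axes as the clamp's. The rubber yields 1 mm for 8 N (this point does not show the yield).
- half_a: Plaster mould half, 60 (x) x 36 (y) x 60 mm tall, 0.2 to 0.4 kg, loose, already standing on the bed near the fixed jaw. Origin: centre of the underside. Its parting face with the pouring notch (26 wide, 14 deep, 16 high, at the top) looks to its own +y.
- half_b: The loose plaster mould half, same size, standing upright out on the bench. Origin: centre of the underside; its parting face with the notch looks to its own -y. Take it from above across its 60 mm width (its x).
- half_b_parting (a point): Centre of the loose half's parting face: 0, -18, 30 mm in the half's frame.
- jar_a: lidded glass glaze jar, 68 mm across, 85 mm tall; origin at its underside. A bystander.
- jar_b: larger glaze jar with a dark lid, 72 mm across, 95 mm tall; origin at its underside. A bystander.
- jar_c: small glaze jar, 60 mm across, 70 mm tall; origin at its underside. A bystander.
- spatula: spatula, 200 mm long, lying flat along its x; origin at its underside. A bystander.
- test_tile: flat terracotta test tile, 55 x 55 x 8 mm; origin at the centre of its underside. A bystander.
- wedge: small loose wooden block, 45 x 22 x 14 mm, lying on the clamp's board behind the fixed jaw; origin at the centre of its underside. A bystander.
There are look-alikes about, which are no part of the job. What is shaped like the half_b but blue or purple is not meant.

How it is judged:
On the way, in this order (a step that is already met when the one before it is completed fails the run):
1. the loose half stands on the bed between the other half and the jaw, notch towards the other half, and is let go (x of half_b in the frame of clamp between 0.074 and 0.086 m and z of half_b in the frame of clamp between 0.011 and 0.019 m and angle between half_b's own z axis and vertical below 0.06 rad and angle between the y axis of half_b and the y axis of clamp, either way round below 0.15 rad and y of half_b_parting in the frame of clamp between 0.03 and 0.07 m and contact force between the fingers and half_b below 0.2 N), for 0.2 s.
2. the jaw, drawn by the trigger, presses the mould with at least 8 N (contact force between jaw and half_b above 8 N), for 0.2 s.
At the end, for the whole second after the job is handed in: Both halves upright on the bed, notch to notch, within 6 mm of its centre line and 3 to 4 mm of their shut places at the fixed jaw; jaw presses with 8 to 22 N, halves press each other with over 6 N, nothing lifted over 4 mm; trigger back at rest (below 0.05 rad), all still (contact force between jaw and half_b above 8 N and contact force between half_b and half_a above 6 N and y of half_a in the frame of clamp between 0.015 and 0.021 m and y of half_b in the frame of clamp between 0.05 and 0.058 m and y of half_b_parting in the frame of clamp below 0.042 m and x of half_a in the frame of clamp between 0.074 and 0.086 m and x of half_b in the frame of clamp between 0.074 and 0.086 m and height (world z) of each of half_a, half_b below 0.019 m and angle between each of half_a, half_b's own z axis and vertical below 0.06 rad and value of joint trigger below 0.05 rad and linear speed of each of half_b, half_a below 0.01 m/s); the robot touches nothing.
It fails at once if the plaster is crushed: the jaw presses it with more than 22 N (contact force between jaw and half_b above 22 N).
It fails at once if the moving jaw or its bar is pushed by the robot (over 3 N) (contact force between any of the fingers, the arm and jaw above 3 N).
It fails at once if the loose half is banged or dropped onto the bed (over 40 N) (contact force between half_b and clamp above 40 N).
It fails at once if a bystander is moved more than 15 mm (distance of any of jar_a, jar_b, jar_c, spatula, test_tile, wedge from where it was at the start of the episode above 0.015 m).
It also fails if it takes over 64 s, if anything falls off the work surface, if the arm or the gripper's body presses on something with over 40 N, if the wrist force passes 120 N, or if a joint passes its speed limit or range.

## Working session

There is one attempt and no reset: what is moved stays moved. The work goes in short steps, Python scripts to look and compute and a tool call to move; the robot and the scene stay as the last step left them, time stands still between calls to the robot, and variables do not carry over. Pictures are saved under pics/ and viewed, at most 10 in all, crops included, and the job is handed in when it is done.

Besides the shell and the picture viewer there is one more tool, called after "Request:" as a command line: name --pt "numbers of a row" for each row, then --argument value for the rest. send_rows: Moves the arm, as the interface text tells. Shifts and turns lie within -1 to 1; 1 stands for 40 cm of shift or 90 degrees of turn. Its arguments: {"type":"object","properties":{"motion":{"type":"array","items":{"type":"array","items":{"type":"number","minimum":-1,"maximum":1}}},"grip":{"type":"number"},"squeeze":{"type":"number"}},"required":["motion"]}

```bash
mkdir -p pics; ls; python3 - <<'E'
from plant import ctrl
import cv2,numpy as np
for n in("scene","side"):
    im=ctrl.read_camera(n); cv2.imwrite(f"pics/{n}0.png",im[:,:,::-1])
    c=ctrl.calibration(n); print(n,{k:np.round(v,4).tolist() for k,v in c.items()})
    for l in("half_b","clamp","jar_a","spatula","wedge","test_tile"):
        print(l,[(np.round(b["bbox"]).tolist(),round(b["p"],2)) for b in ctrl.boxes_of(n,l)])
print(ctrl.observe())
E
```

```text
pics
scene {'fx': 377.6442, 'fy': 377.6442, 'cx': 258.6901, 'cy': 191.646, 'world_from_camera': [[0.7664, -0.3961, 0.5057, 1.1186], [0.6424, 0.4775, -0.5995, -0.7157], [-0.004, 0.7843, 0.6203, 0.7872], [0.0, 0.0, 0.0, 1.0]]}
half_b [([181.0, 208.0, 203.0, 242.0], 0.93), ([152.0, 230.0, 180.0, 258.0], 0.87), ([151.0, 204.0, 176.0, 232.0], 0.78), ([126.0, 257.0, 152.0, 282.0], 0.6), ([282.0, 190.0, 309.0, 206.0], 0.5)]
clamp [([213.0, 170.0, 327.0, 247.0], 0.89)]
jar_a [([350.0, 144.0, 376.0, 177.0], 0.9), ([300.0, 135.0, 320.0, 163.0], 0.68), ([175.0, 279.0, 206.0, 323.0], 0.56)]
spatula [([235.0, 253.0, 262.0, 315.0], 0.66)]
wedge [([177.0, 278.0, 203.0, 319.0], 0.7), ([274.0, 217.0, 290.0, 234.0], 0.5)]
test_tile [([237.0, 158.0, 255.0, 168.0], 0.66)]
side {'fx': 380.0908, 'fy': 380.0908, 'cx': 258.8124, 'cy': 194.378, 'world_from_camera': [[0.9906, 0.1018, -0.0918, 0.4285], [-0.1351, 0.6124, -0.7789, -0.7258], [-0.023, 0.784, 0.6204, 0.636], [0.0, 0.0, 0.0, 1.0]]}
half_b [([231.0, 293.0, 268.0, 343.0], 0.91), ([243.0, 202.0, 275.0, 217.0], 0.75), ([287.0, 168.0, 313.0, 186.0], 0.71
[... 519 characters left out ...]
t_positions': array([-1.22711144e+00,  3.58797723e-01,  1.51039685e+00,  2.79031301e-05,
        1.27250108e+00, -1.15061620e-01]), 'joint_vel': array([ 1.04582747e-03,  1.13760035e-03, -6.74407854e-04,  2.22785195e-04,
        9.22837518e-05, -6.46853809e-04]), 'effort': array([ 8.43532744e-04, -5.27421284e+01, -2.78995031e+01, -1.59389597e-04,
        1.68275492e-03, -8.27037638e-06]), 'eef_pos': array([ 0.26570778, -0.53792466,  0.20666933]), 'tcp_rot': array([-3.14149339e+00, -3.83194133e-05,  4.58738308e-01]), 'ft_force': array([ 0.67153703, -0.3814206 , -0.66180041]), 'wrist_torque': array([-0.02206602,  0.06276402,  0.03482158]), 'finger_force': 0.0, 'finger_gap': 0.08549603667001092}
```

```bash
python3 - <<'E'
import cv2
a=cv2.imread("pics/scene0.png")[130:330,110:390]; b=cv2.imread("pics/side0.png")[90:384,165:430]
cv2.imwrite("pics/c1.png",cv2.resize(a,None,fx=2.8,fy=2.8,interpolation=cv2.INTER_CUBIC))
cv2.imwrite("pics/c2.png",cv2.resize(b,None,fx=2,fy=2,interpolation=cv2.INTER_CUBIC))
E
```

```text
(no output)
```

View pics/c1.png

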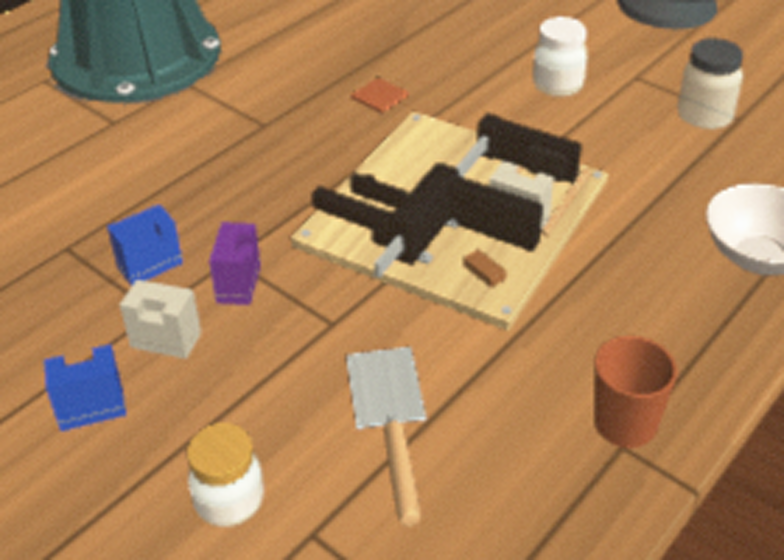

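View pics/c2.png

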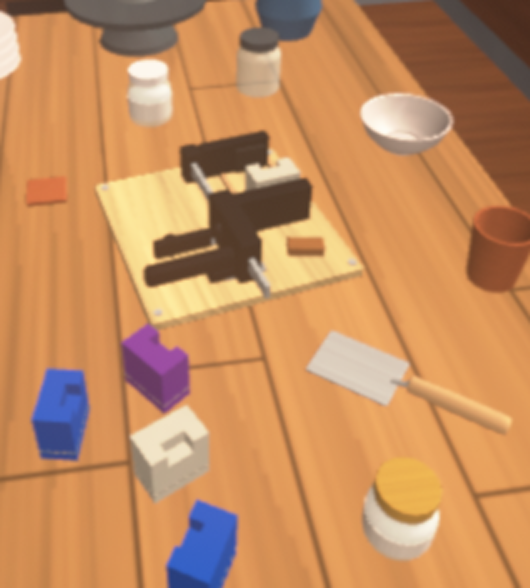

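The candidates in scene pixels are blue (162,218), purple (193,225), blue (140,269) and white plaster (166,244). The white one at (166,244), side (250,318), matches the description. Half A is the white one between the jaws. Next I'll get coarse positions.

```bash
cat > h.py <<'E'
from plant import ctrl
import numpy as np, cv2
def ray(c,p):
    T=c["world_from_camera"]; d=np.array([(p[0]-c["cx"])/c["fx"],-(p[1]-c["cy"])/c["fy"],-1.])
    return T[:3,3],T[:3,:3]@d
def plane(c,p,z):
    o,d=ray(c,p); return o+d*(z-o[2])/d[2]
def proj(c,P):
    T=c["world_from_camera"]; q=(np.atleast_2d(P)-T[:3,3])@T[:3,:3]
    return np.c_[c["cx"]-c["fx"]*q[:,0]/q[:,2], c["cy"]+c["fy"]*q[:,1]/q[:,2]]
E
python3 - <<'E'
from h import *
s=ctrl.calibration("scene");d=ctrl.calibration("side")
S=lambda x,y:(x/2.8+110,y/2.8+130); D=lambda x,y:(x/2+165,y/2+90)
for n,c,p,z in [("board back",s,S(415,113),.015),("board right",s,S(607,172),.015),("board front",s,S(507,318),.015),("board left",s,S(292,240),.015),
 ("bd TL",d,D(97,186),.015),("bd BL",d,D(157,320),.015),("bd BR",d,D(361,267),.015),
 ("handle end",s,S(315,193),.058),("handle end",d,D(148,272),.058),("fj end",s,S(541,215),.07),("fj far",d,D(309,183),.07),
 ("b notch top L",s,S(125,287),.06),("b top R",s,S(200,297),.06),("b topback",s,S(135,283),.06),
 ("b side L",d,D(131,446),.06),("b side front",d,D(148,467),.06),("b right",d,D(208,434),.06),("b back",d,D(185,410),.06),
 ("jar_a gold",s,S(222,445),.085),("blue near",s,S(85,365),.06),("purple",s,S(237,232),.06),("blue2",s,S(143,222),.06)]:
    print(n,np.round(plane(c,p,z),3))
E
```

```text
board back [0.41  0.123 0.015]
board right [0.661 0.175 0.015]
board front [ 0.71  -0.092  0.015]
board left [ 0.461 -0.147  0.015]
bd TL [0.404 0.124 0.015]
bd BL [ 0.46  -0.138  0.015]
bd BR [ 0.709 -0.091  0.015]
handle end [ 0.462 -0.109  0.058]
handle end [ 0.455 -0.105  0.058]
fj end [0.679 0.006 0.07 ]
fj far [0.669 0.011 0.07 ]
b notch top L [ 0.422 -0.333  0.06 ]
b top R [ 0.489 -0.295  0.06 ]
b topback [ 0.426 -0.323  0.06 ]
b side L [ 0.419 -0.327  0.06 ]
b side front [ 0.432 -0.35   0.06 ]
b right [ 0.488 -0.325  0.06 ]
b back [ 0.471 -0.296  0.06 ]
jar_a gold [ 0.653 -0.409  0.085]
blue near [ 0.475 -0.419  0.06 ]
purple [ 0.446 -0.208  0.06 ]
blue2 [ 0.359 -0.26   0.06 ]
```

Request:
send_rows --pt "0.45 0.5 0.1 0 0 0.46" --pt "0.45 0.5 0.1 0 0 0.46" --pt "0.45 0.5 0.1 0 0 0.46" --pt "0.45 0.5 0.1 0 0 0.46" --pt "0.45 0.5 0.1 0 0 0.46" --grip -1

```text
time_s: 1.2
eef_pos: [0.4322, -0.3526, 0.2439]
tcp_rot: [3.141, 0.0, 1.187]
ft_force: [2.1, -1.2, -0.3]
finger_gap: 0.0854
finger_force: 0.0
```

Request:
send_rows --pt "0 0 0 0 0 0.51" --pt "0 0 0 0 0 0.51" --pt "0 0 0 0 0 0.51" --pt "0 0 0 0 0 0.51" --pt "0 0 0 0 0 0.51"

```text
time_s: 1.7
eef_pos: [0.4312, -0.354, 0.2435]
tcp_rot: [-3.141, 0.0, 1.938]
ft_force: [0.0, 0.3, -1.0]
finger_gap: 0.0849
finger_force: 0.0
```

```bash
python3 - <<'E'
from h import *
c=ctrl.calibration("wrist"); im=ctrl.read_camera("wrist"); cv2.imwrite("pics/w1.png",im[:,:,::-1])
print({k:np.round(v,4).tolist() for k,v in c.items()}, ctrl.observe()["eef_pos"],ctrl.observe()["joint_positions"])
E
```

```text
{'fx': 274.6239, 'fy': 274.6239, 'cx': 252.7451, 'cy': 188.8127, 'world_from_camera': [[0.9335, -0.3411, -0.1109, 0.4042], [0.3587, 0.8889, 0.2849, -0.2807], [0.0015, -0.3057, 0.9521, 0.4105], [0.0, 0.0, 0.0, 1.0]]} [ 0.4311573  -0.35403532  0.24348082] [-8.11187477e-01  2.66365312e-01  1.55260152e+00 -1.75595939e-04
  1.32260024e+00 -1.18563935e+00]
```

View pics/w1.png

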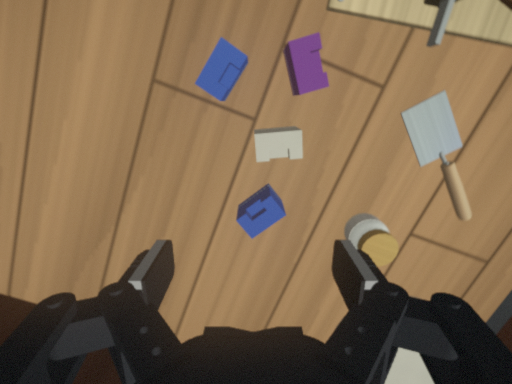

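White half at wrist px (278,144), with its notch on the lower (near) side. The blue ones are at (222,70) and (262,210), the purple at (307,63). I'll measure its top face precisely.

```bash
python3 - <<'E'
from h import *
im=cv2.imread("pics/w1.png"); c=ctrl.calibration("wrist")
r=im[110:180,235:325]; hsv=cv2.cvtColor(r,cv2.COLOR_BGR2HSV)
m=((hsv[...,1]<75)&(hsv[...,2]>110)).astype(np.uint8)
n,l,st,ce=cv2.connectedComponentsWithStats(m); k=1+np.argmax(st[1:,4]); m=(l==k).astype(np.uint8)
cn=max(cv2.findContours(m,0,2)[0],key=cv2.contourArea); cn=cv2.approxPolyDP(cn,1.2,True)[:,0]+[235,110]
for p in cn: print(p,np.round(plane(c,p,.06),4))
bx=cv2.boxPoints(cv2.minAreaRect(cn.astype(np.float32))); W=np.array([plane(c,p,.06) for p in bx]); print(np.round(W,4),W.mean(0))
e=np.roll(W,-1,0)-W; print(np.hypot(e[:,0],e[:,1]),np.arctan2(e[:,1],e[:,0]))
cv2.imwrite("pics/w1c.png",cv2.resize(im[105:185,230:330],None,fx=6,fy=6,interpolation=cv2.INTER_CUBIC))
E
```

```text
[301 130] [ 0.4733 -0.2913  0.06  ]
[294 126] [ 0.4631 -0.29    0.06  ]
[254 130] [ 0.4184 -0.3128  0.06  ]
[256 161] [ 0.4353 -0.3486  0.06  ]
[268 161] [ 0.4498 -0.343   0.06  ]
[270 158] [ 0.4507 -0.3384  0.06  ]
[288 157] [ 0.4719 -0.3286  0.06  ]
[290 159] [ 0.4753 -0.3301  0.06  ]
[301 158] [ 0.4881 -0.3237  0.06  ]
[[ 0.4173 -0.3129  0.06  ]
 [ 0.4704 -0.2863  0.06  ]
 [ 0.491  -0.3222  0.06  ]
 [ 0.4359 -0.3499  0.06  ]] [ 0.45364826 -0.31783015  0.06      ]
[0.05942801 0.04138398 0.06159921 0.04151009] [ 0.46321788 -1.05128425 -2.67526813  2.03780958]
```

View pics/w1c.png

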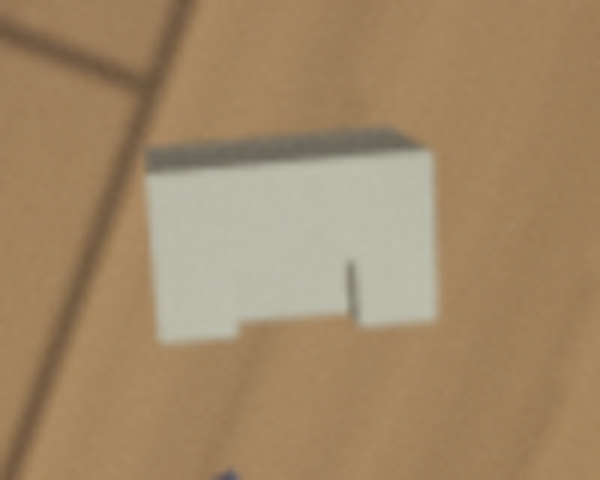

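```bash
python3 - <<'E'
from h import *
c=ctrl.calibration("wrist")
W=np.array([plane(c,(x/6+229.6,y/6+104.6),.06) for x,y in[(147,174),(432,151),(437,320),(160,342)]]);print(np.round(W,4),W.mean(0))
e=np.roll(W,-1,0)-W; print(np.hypot(e[:,0],e[:,1]),np.arctan2(e[:,1],e[:,0]), ctrl.observe()["eef_pos"])
E
```

```text
[[ 0.4201 -0.3169  0.06  ]
 [ 0.4738 -0.2907  0.06  ]
 [ 0.4897 -0.3229  0.06  ]
 [ 0.4359 -0.3493  0.06  ]] [ 0.45490331 -0.31995231  0.06      ]
[0.05975196 0.03593625 0.05991526 0.03600068] [ 0.45358326 -1.11219616 -2.68692665  2.02485235] [ 0.4311573  -0.35403532  0.24348082]
```

Request:
send_rows --pt "0.059 0.085 0 0 0 0.056" --pt "0.059 0.085 -0.12 0 0 0.056" --pt "0.059 0.085 -0.24 0 0 0.056" --pt "0.059 0.085 -0.33 0 0 0.056" --pt "0.059 0.085 -0.33 0 0 0.056"

```text
time_s: 2.25
eef_pos: [0.4514, -0.317, 0.1069]
tcp_rot: [-3.138, -0.009, 2.017]
ft_force: [-0.7, 0.2, -0.1]
finger_gap: 0.0854
finger_force: 0.0
```

Request:
send_rows --pt "0 0 0 0 0 0" --pt "0 0 0 0 0 0"

```text
time_s: 2.45
eef_pos: [0.4562, -0.3216, 0.1136]
tcp_rot: [3.14, 0.004, 2.018]
ft_force: [-0.5, 0.2, 0.1]
finger_gap: 0.0852
finger_force: 0.0
```

Request:
send_rows --pt "-0.002 0.003 -0.1 0 0 0.005" --pt "-0.002 0.003 -0.18 0 0 0.005" --pt "-0.002 0.003 -0.226 0 0 0.005" --pt "-0.002 0.003 -0.226 0 0 0.005" --pt "-0.002 0.003 -0.226 0 0 0.005"

```text
time_s: 2.95
eef_pos: [0.4552, -0.3201, 0.0228]
tcp_rot: [3.141, 0.003, 2.027]
ft_force: [0.3, -0.6, -0.4]
finger_gap: 0.0853
finger_force: 0.0
```

Request:
send_rows --pt "0 0 0 0 0 0" --pt "0 0 0 0 0 0" --pt "0 0 0 0 0 0" --pt "0 0 0 0 0 0" --pt "0 0 0 0 0 0" --grip 1 --squeeze 30

```text
time_s: 3.45
eef_pos: [0.455, -0.3201, 0.023]
tcp_rot: [3.141, 0.003, 2.027]
ft_force: [-0.7, -0.5, 7.3]
finger_gap: 0.0592
finger_force: 31.0
```

Request:
send_rows --pt "0 0 0.06 0 0 0" --pt "0 0 0.16 0 0 0" --pt "0 0 0.26 0 0 0" --pt "0 0 0.36 0 0 0" --pt "0 0 0.46 0 0 0"

```text
time_s: 3.95
eef_pos: [0.4535, -0.3184, 0.2071]
tcp_rot: [-3.142, 0.0, 2.027]
ft_force: [1.3, -1.1, -4.6]
finger_gap: 0.0585
finger_force: 36.5
```

Request:
send_rows --pt "0.05 0.1 0.08 0 0 -0.05" --pt "0.1 0.2 0.1 0 0 -0.1" --pt "0.15 0.3 0.1 0 0 -0.157" --pt "0.2 0.4 0.1 0 0 -0.157" --pt "0.25 0.5 0.1 0 0 -0.157"

```text
time_s: 4.45
eef_pos: [0.554, -0.1171, 0.2457]
tcp_rot: [3.141, 0.0, 1.78]
ft_force: [0.0, -1.8, -3.7]
finger_gap: 0.0586
finger_force: 36.5
```

Request:
send_rows --pt "0.05 0.14 0 0 0 0" --pt "0.05 0.14 0 0 0 0" --pt "0.05 0.14 0 0 0 0" --pt "0.05 0.14 0 0 0 0"

```text
time_s: 4.85
eef_pos: [0.5733, -0.0636, 0.2451]
tcp_rot: [-3.141, 0.001, 1.781]
ft_force: [-1.1, -0.3, -3.3]
finger_gap: 0.059
finger_force: 36.5
```

```bash
python3 - <<'E'
from h import *
c=ctrl.calibration("wrist"); im=ctrl.read_camera("wrist"); cv2.imwrite("pics/w2.png",im[:,:,::-1]); np.save("w2.npy",c,allow_pickle=True)
o=ctrl.observe();print(o["eef_pos"],o["tcp_rot"],o["finger_gap"])
cv2.imwrite("pics/w2v.png",cv2.resize(im[:,:,::-1],None,fx=1.55,fy=1.55,interpolation=cv2.INTER_CUBIC))
E
```

```text
[ 0.57323436 -0.064092    0.24506721] [-3.14076040e+00  6.27947941e-04  1.77984456e+00] 0.05896138707044643
```

View pics/w2v.png

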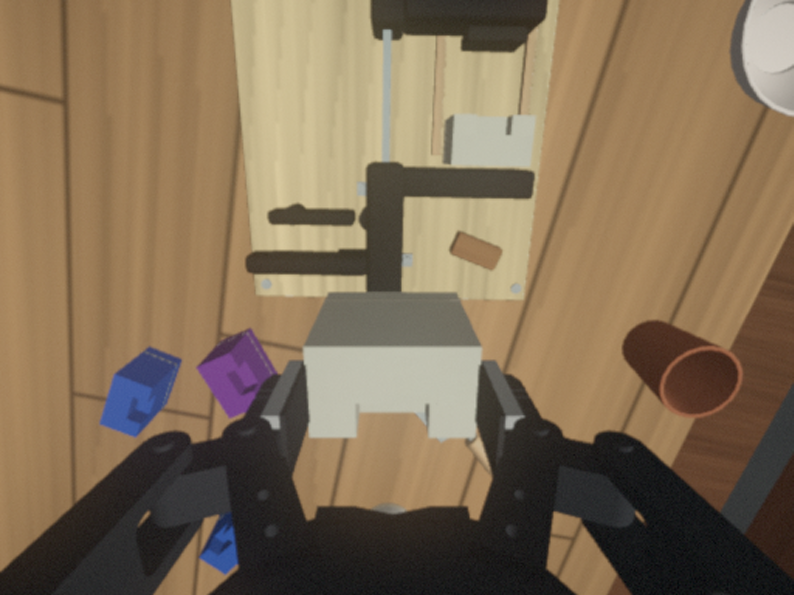

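The picture shows the fixed jaw top at view rows 169–198 ending at column 533, the housing at columns 367–403, the handle's end at (247,263), and half A at (490,138) with its notch at the top (towards the moving jaw). The held half's notch points down, towards the fixed jaw, as required. Next I'll fit the clamp pose.

```bash
python3 - <<'E'
from h import *
from scipy.optimize import least_squares
c=np.load("w2.npy",allow_pickle=True).item(); s=1.55
# (view px, clamp point mm, which coords used)
O=[((533,169),(117,0,70),'uv'),((368,None),(-15,-30,77),'u'),((403,None),(15,-50,77),'u'),((None,162),(0,4,77),'v'),
((247,None),(-121,-83,58),'u'),((None,274),(-90,-92,58),'v'),((None,274.5),(-50,-92,58),'v'),((None,251),(-100,-74,32),'v'),((450,168),(56,0,70),'v'),
((383.5,60),(-3,None,54),'u'),((391,100),(3,None,54),'u')]
def f(q,full=False):
    ca,sa=np.cos(q[2]),np.sin(q[2]);r=[]
    for px,P,w in O:
        y=P[1]
        if y is None: y=100 if px[1]==60 else 60
        X=np.array([q[0]+ca*P[0]/1e3-sa*y/1e3,q[1]+sa*P[0]/1e3+ca*y/1e3,P[2]/1e3])
        uv=proj(c,X)[0]*s
        if 'u' in w:r.append(uv[0]-px[0])
        if 'v' in w:r.append(uv[1]-px[1])
    return np.array(r)
R=least_squares(f,[.559,-.014,.2],loss='soft_l1'); print(R.x,np.round(f(R.x),1))
q=R.x; ca,sa=np.cos(q[2]),np.sin(q[2]); T=np.array([[ca,-sa],[sa,ca]])
np.save("q.npy",q)
inv=lambda W:(T.T@(W[:2]-q[:2]))*1e3
# half_a top face corners z .075, view px
for p in[(454,115),(534,115),(530,164),(451,163)]: print("A",inv(plane(c,np.array(p)/s,.075)).round(1))
for p in[(462,47),(511,50)]: print("pad bot z27",inv(plane(c,np.array(p)/s,.027)).round(1))
for p in[(443,60),(525,60)]: print("rail z23",inv(plane(c,np.array(p)/s,.023)).round(1))
for p in[(296,205)]: print("bulge",inv(plane(c,np.array(p)/s,.033)).round(1),inv(plane(c,np.array(p)/s,.057)).round(1))
# held half top: z = tcp z .023 -> .06 => +.037
W=np.array([plane(c,np.array(p)/s,.245+.037) for p in[(305,347),(478,347),(480,437),(308,437)]]);print(W.round(4),W.mean(0))
for P in[(80,66),(80,75),(-77,-32)]: print(P,q[:2]+T@np.array(P)/1e3)
E
```

```text
[0.55570238 0.00458042 0.1966555 ] [ 4.6 -0.  -1.7  1.3 -0.5 -3.   2.2  2.3 -1.7 -0.1 -0.  -0. ]
A [49.5 37.3]
A [108.2  38. ]
A [109.2   3.6]
A [49.2  3.6]
pad bot z27 [59.5 91.9]
pad bot z27 [99.  90.3]
rail z23 [45.2 83.2]
rail z23 [112.1  84.1]
bulge [-79.1 -34. ] [-73.9 -31.4]
[[ 0.5425 -0.0522  0.282 ]
 [ 0.5991 -0.0401  0.282 ]
 [ 0.6094 -0.0743  0.282 ]
 [ 0.5488 -0.0872  0.282 ]] [ 0.57497125 -0.06343953  0.282     ]
(80, 66) [0.62126465 0.08493954]
(80, 75) [0.61950614 0.09376607]
(-77, -32) [ 0.486439   -0.04184785]
```

```bash
python3 - <<'E'
from h import *
q=np.load("q.npy"); ca,sa=np.cos(q[2]),np.sin(q[2])
w=lambda P:np.array([q[0]+(ca*P[0]-sa*P[1])/1e3,q[1]+(sa*P[0]+ca*P[1])/1e3,P[2]/1e3])
out=[]
cw=np.load("w2.npy",allow_pickle=True).item()
for n,f,c,k,o in[("side","side0",ctrl.calibration("side"),5,(205,150,355,255)),("w","w2",cw,3.5,(220,0,360,120))]:
    im=cv2.imread(f"pics/{f}.png")[o[1]:o[3],o[0]:o[2]]; im=cv2.resize(im,None,fx=k,fy=k,interpolation=cv2.INTER_CUBIC)
    def dr(L,col):
        uv=((proj(c,np.array([w(P) for P in L]))-o[:2]+.5)*k).astype(int); cv2.polylines(im,[uv.reshape(-1,1,2)],True,col,1)
    for y,col in[(91,(0,255,0)),(120,(0,0,255))]: dr([(58,y,27),(102,y,27),(102,y,63),(58,y,63)],col)
    dr([(12,0,70),(117,0,70),(117,0,15),(12,0,15)],(255,255,0))
    dr([(50,2,75),(110,2,75),(110,38,75),(50,38,75)],(255,0,255))
    out.append(im)
h=max(i.shape[0] for i in out); 
out=[cv2.copyMakeBorder(i,0,h-i.shape[0],0,0,0) for i in out]; im=np.hstack(out); f=min(1,800/im.shape[1]); cv2.imwrite("pics/ov.png",cv2.resize(im,None,fx=f,fy=f,interpolation=cv2.INTER_AREA)); print(im.shape)
E
```

```text
(525, 1240, 3)
```

View pics/ov.png

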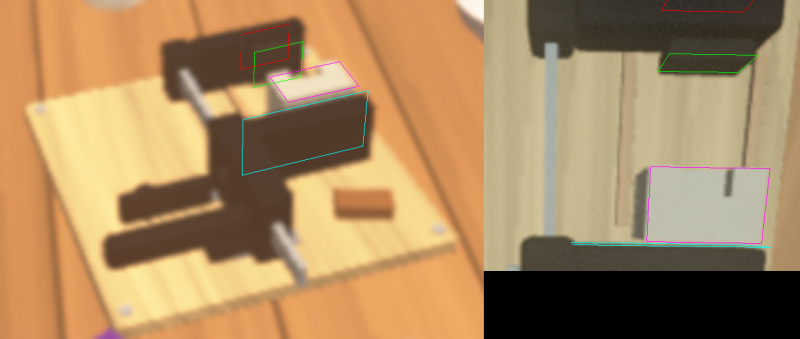

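The overlay confirms the clamp pose. The pad already stands at y≈91 mm (green outline), so I'll put the half's centre at y≈62.

Request:
send_rows --pt "0.04 0.1 0 0 0 -0.008" --pt "0.08 0.2 0 0 0 -0.008" --pt "0.121 0.3 0 0 0 -0.008" --pt "0.121 0.362 0 0 0 -0.008" --pt "0.121 0.362 0 0 0 -0.008"

```text
time_s: 5.4
eef_pos: [0.6223, 0.0835, 0.2448]
tcp_rot: [-3.141, -0.001, 1.769]
ft_force: [-0.7, -0.7, -3.8]
finger_gap: 0.0586
finger_force: 36.5
```

Request:
send_rows --pt "0 0 -0.08 0 0 0" --pt "0 0 -0.16 0 0 0" --pt "0 0 -0.24 0 0 0" --pt "0 0 -0.24 0 0 0" --pt "0 0 -0.24 0 0 0"

```text
time_s: 5.9
eef_pos: [0.622, 0.0801, 0.1492]
tcp_rot: [-3.14, 0.0, 1.766]
ft_force: [0.4, -0.6, -2.8]
finger_gap: 0.0586
finger_force: 36.5
```

Request:
send_rows --pt "0 0.002 -0.08 0 0 0" --pt "0 0.002 -0.16 0 0 0" --pt "0 0.002 -0.22 0 0 0" --pt "0 0.002 -0.25 0 0 0" --pt "0 0.002 -0.25 0 0 0"

```text
time_s: 6.4
eef_pos: [0.6226, 0.0821, 0.0492]
tcp_rot: [-3.141, 0.0, 1.767]
ft_force: [-0.2, 0.0, -4.2]
finger_gap: 0.0587
finger_force: 36.4
```

Request:
send_rows --pt "0 0 0 0 0 0" --pt "0 0 -0.004 0 0 0" --pt "0 0 -0.008 0 0 0" --pt "0 0 -0.011 0 0 0" --pt "0 0 -0.011 0 0 0"

```text
time_s: 6.9
eef_pos: [0.6232, 0.0827, 0.046]
tcp_rot: [3.14, 0.0, 1.768]
ft_force: [-0.9, -0.0, 3.2]
finger_gap: 0.059
finger_force: 37.2
```

Contact came about 8 mm early, which is the rail's height, so the half is about 2.5 mm too far along +x. I'll lift, shift and lower again.

Request:
send_rows --pt "0 0 0.012 0 0 0" --pt "-0.006 -0.002 0.012 0 0 0" --pt "-0.006 -0.002 0.012 0 0 0" --pt "-0.006 -0.002 0.012 0 0 0" --pt "-0.006 -0.002 0.012 0 0 0"

```text
time_s: 7.4
eef_pos: [0.6197, 0.0818, 0.0492]
tcp_rot: [-3.141, -0.0, 1.768]
ft_force: [-0.3, -0.1, -3.5]
finger_gap: 0.0586
finger_force: 36.5
```

```bash
python3 - <<'E'
from h import *
c=ctrl.calibration("wrist"); im=ctrl.read_camera("wrist"); cv2.imwrite("pics/w3.png",im[:,:,::-1]); np.save("w3.npy",c,allow_pickle=True)
s=ctrl.read_camera("side"); cv2.imwrite("pics/s3.png",s[:,:,::-1])
q=np.load("q.npy"); ca,sa=np.cos(q[2]),np.sin(q[2]); o=ctrl.observe(); d=o["eef_pos"][:2]-q[:2]; print(o["eef_pos"],ca*d[0]+sa*d[1],-sa*d[0]+ca*d[1],o["tcp_rot"])
a=cv2.resize(im[120:330,120:400,::-1],None,fx=1.9,fy=1.9,interpolation=cv2.INTER_CUBIC); cv2.imwrite("pics/w3v.png",a)
E
```

```text
[0.61980953 0.08188284 0.04922407] 0.07797567084596584 0.06328653681588306 [-3.14115450e+00 -7.73487053e-05  1.76801528e+00]
```

View pics/w3v.png

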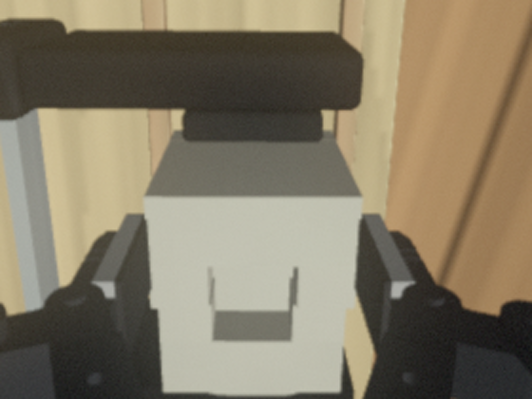

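View: the held half (cols 146–361) lines up with half A (160–342), with the midpoint between the rails (~253) and with the pad (183–322). Notches face each other. Lowering.

Request:
send_rows --pt "0 -0.001 -0.006 0 0 0" --pt "0 -0.001 -0.012 0 0 0" --pt "0 -0.001 -0.016 0 0 0" --pt "0 -0.001 -0.02 0 0 0" --pt "0 -0.001 -0.02 0 0 0"

```text
time_s: 8.0
eef_pos: [0.6197, 0.0815, 0.0411]
tcp_rot: [-3.141, -0.0, 1.768]
ft_force: [-0.4, -0.3, -3.5]
finger_gap: 0.0587
finger_force: 36.5
```

Past the rail tops. Continuing to the floor.

Request:
send_rows --pt "0 0 -0.003 0 0 0" --pt "0 0 -0.005 0 0 0" --pt "0 0 -0.007 0 0 0" --pt "0 0 -0.009 0 0 0" --pt "0 0 -0.009 0 0 0"

```text
time_s: 8.5
eef_pos: [0.62, 0.0815, 0.0382]
tcp_rot: [3.142, -0.0, 1.768]
ft_force: [-2.1, 1.9, 0.1]
finger_gap: 0.0588
finger_force: 36.8
```

Request:
send_rows --pt "0 0 0 0 0 0" --pt "0 0 0 0 0 0" --pt "0 0 0 0 0 0" --pt "0 0 0 0 0 0" --pt "0 0 0 0 0 0" --grip -1

```text
time_s: 9.0
eef_pos: [0.62, 0.0815, 0.0379]
tcp_rot: [3.141, 0.0, 1.768]
ft_force: [-0.4, -0.3, 0.1]
finger_gap: 0.0856
finger_force: 0.0
```

Request:
send_rows --pt "0 0 0.08 0 0 0" --pt "0 0 0.18 0 0 0" --pt "0 0 0.28 0 0 0" --pt "0 0 0.38 0 0 0" --pt "0 0 0.38 0 0 0"

```text
time_s: 9.5
eef_pos: [0.6243, 0.0817, 0.1964]
tcp_rot: [3.13, 0.002, 1.768]
ft_force: [1.2, -0.1, 0.5]
finger_gap: 0.0855
finger_force: 0.0
```

```bash
python3 - <<'E'
from h import *
q=np.load("q.npy"); ca,sa=np.cos(q[2]),np.sin(q[2])
im=ctrl.read_camera("scene"); cv2.imwrite("pics/sc4.png",im[:,:,::-1]); im2=ctrl.read_camera("side"); cv2.imwrite("pics/sd4.png",im2[:,:,::-1])
a=cv2.resize(im[160:255,205:335,::-1],(520,380),interpolation=cv2.INTER_CUBIC)
b=cv2.resize(im2[150:245,230:325,::-1],(280,280),interpolation=cv2.INTER_CUBIC); b=cv2.copyMakeBorder(b,0,100,0,0,0)
cv2.imwrite("pics/v4.png",np.hstack([a,b]))
o=ctrl.observe(); print(o["eef_pos"],o["tcp_rot"],o["ft_force"],o["joint_positions"])
for P in[(-77,-32),(-77,0),(-77,-7)]: print(P,(q[:2]+[(ca*P[0]-sa*P[1])/1e3,(sa*P[0]+ca*P[1])/1e3]).round(4))
E
```

```text
[0.62070985 0.08149926 0.19109752] [3.13895653e+00 4.92286242e-04 1.76801565e+00] [0.03409982 0.50718001 0.15656113] [ 2.02857167e-02  4.07922447e-01  1.47270502e+00 -2.16601944e-05
  1.25828357e+00 -1.76927622e-01]
(-77, -32) [ 0.4864 -0.0418]
(-77, 0) [ 0.4802 -0.0105]
(-77, -7) [ 0.4816 -0.0173]
```

View pics/v4.png

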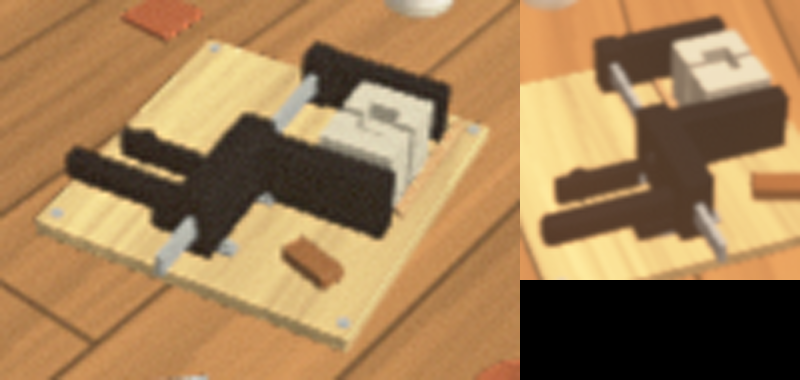

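Half B stands upright on the bed with the notches meeting face to face. Now I'll close the fingers and go beside the trigger's bulge, to press it sideways with the arm.

Request:
send_rows --pt "-0.08 -0.06 0 0 0 0" --pt "-0.17 -0.13 0 0 0 0" --pt "-0.26 -0.195 0 0 0 0" --pt "-0.345 -0.26 0 0 0 0" --pt "-0.345 -0.26 0 0 0 0" --grip 1

```text
time_s: 10.1
eef_pos: [0.4752, -0.0239, 0.1875]
tcp_rot: [-3.133, -0.002, 1.766]
ft_force: [0.4, -0.2, -0.2]
finger_gap: 0.0121
finger_force: 0.0
```

Request:
send_rows --pt "0 0 -0.1 0 0 0" --pt "0 0 -0.2 0 0 0" --pt "0 0 -0.3 0 0 0" --pt "0 0 -0.38 0 0 0" --pt "0 0 -0.38 0 0 0"

```text
time_s: 10.6
eef_pos: [0.4776, -0.0214, 0.0334]
tcp_rot: [-3.132, -0.004, 1.768]
ft_force: [-1.4, -0.0, 0.2]
finger_gap: -0.0001
finger_force: 0.0
```

Request:
send_rows --pt "0 0 0 0 0 0" --pt "0 0 0 0 0 0" --pt "0 0 0 0 0 0"

```text
time_s: 10.9
eef_pos: [0.4835, -0.0227, 0.0394]
tcp_rot: [3.139, 0.001, 1.768]
ft_force: [0.3, 0.4, -0.2]
finger_gap: 0.0001
finger_force: 0.0
```

Request:
send_rows --pt "0.005 -0.0245 -0.012 0 0 0" --pt "0.005 -0.0245 -0.012 0 0 0" --pt "0.007 -0.037 -0.012 0 0 0" --pt "0.01 -0.05 -0.012 0 0 0" --pt "0.01 -0.05 -0.012 0 0 0"

```text
time_s: 11.4
eef_pos: [0.4864, -0.0433, 0.0332]
tcp_rot: [3.141, 0.0, 1.767]
ft_force: [-0.2, -0.2, 0.8]
finger_gap: -0.0002
finger_force: 0.0
```

Request:
send_rows --pt "0.001 -0.006 0 0 0 0" --pt "0.0025 -0.0125 0 0 0 0" --pt "0.0025 -0.0125 0 0 0 0"

```text
time_s: 11.7
eef_pos: [0.4871, -0.0478, 0.033]
tcp_rot: [3.142, 0.0, 1.768]
ft_force: [0.6, -0.0, 0.3]
finger_gap: -0.0001
finger_force: 0.0
```

```bash
python3 - <<'E'
from h import *
im=ctrl.read_camera("wrist"); a=cv2.resize(im[120:384,100:420,::-1],None,fx=1.2,fy=1.2,interpolation=cv2.INTER_CUBIC)
s=ctrl.read_camera("side"); b=cv2.resize(s[150:260,205:325,::-1],(346,317),interpolation=cv2.INTER_CUBIC)
cv2.imwrite("pics/v5.png",np.hstack([a,b]) if a.shape[0]==b.shape[0] else a); print(a.shape,b.shape)
E
```

```text
(317, 384, 3) (317, 346, 3)
```

View pics/v5.png

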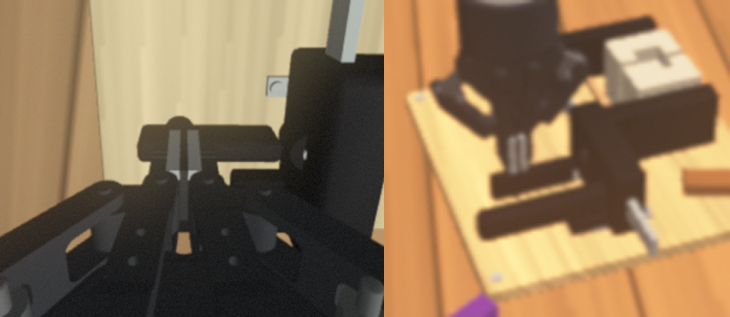

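```bash
python3 - <<'E'
from h import *
q=np.load("q.npy"); ca,sa=np.cos(q[2]),np.sin(q[2])
w=lambda P:np.array([q[0]+(ca*P[0]-sa*P[1])/1e3,q[1]+(sa*P[0]+ca*P[1])/1e3,P[2]/1e3])
o=ctrl.observe(); t=o["eef_pos"]; d=t[:2]-q[:2]; print("tcp clamp",ca*d[0]+sa*d[1],-sa*d[0]+ca*d[1],t[2],o["finger_gap"])
for n,f,o0 in[("wrist",1.2,(100,120)),("side",346/120,(205,150))]:
    c=ctrl.calibration(n); v=lambda X:((proj(c,X)[0]-o0)*f).round(1)
    if n=="side": v=lambda X:((proj(c,X)[0]-o0)*f+[384,0]).round(1)
    print(n,"tcp",v(t),"tip+11",v(t+[-.0022,.0108,0]),"tip-11",v(t+[.0022,-.0108,0]),"bulge33",v(w((-77,-32,33))),"bulge57",v(w((-77,-32,57))),"b sq57",v(w((-77,-53,57))),"handle top",v(w((-121,-74,58))),v(w((-121,-92,58))))
E
```

```text
tcp clamp -0.07766699475012348 -0.03765172207213739 0.032986836776724315 7.115366815306882e-05
wrist tcp [180.9 125. ] tip+11 [180.7 106.6] tip-11 [181.  142.8] bulge33 [182.1 115.7] bulge57 [181.9 135.7] b sq57 [182.  173.6] handle top [ 96.8 210.1] [ 99.5 238.2]
side tcp [515.1 190. ] tip+11 [511.  181.8] tip-11 [519.3 198.3] bulge33 [513.8 185.5] bulge57 [512.7 163.5] b sq57 [520.7 179.3] handle top [475.6 207.9] [482.2 222.8]
```

Request:
send_rows --pt "0.001 -0.006 0 0 0 0" --pt "0.0025 -0.0125 0 0 0 0" --pt "0.0025 -0.0125 0 0 0 0"

```text
time_s: 12.1
eef_pos: [0.4882, -0.0528, 0.0331]
tcp_rot: [3.141, 0.0, 1.768]
ft_force: [-0.4, -0.2, 0.5]
finger_gap: -0.0003
finger_force: 0.0
```

```bash
python3 - <<'E'
from h import *
im=ctrl.read_camera("wrist"); cv2.imwrite("pics/w6.png",im[:,:,::-1])
s=ctrl.read_camera("side"); cv2.imwrite("pics/s6.png",s[:,:,::-1]); s0=cv2.imread("pics/side0.png")[:,:,::-1]; s4=cv2.imread("pics/sd4.png")[:,:,::-1]
# trigger free end motion: compare rows at columns left of bulge in side
for n,i in(("s4",s4),("now",s)):
    g=i.mean(2); print(n,[[int(v) for v in g[205:232,x]] for x in(244,)])
c=ctrl.calibration("side")
E
```

```text
s4 [[206, 205, 203, 191, 151, 93, 71, 69, 66, 66, 66, 65, 67, 85, 138, 174, 131, 80, 68, 70, 69, 67, 65, 65, 63, 64, 73]]
now [[179, 195, 201, 193, 153, 92, 65, 64, 61, 61, 61, 61, 63, 84, 141, 178, 134, 80, 66, 67, 67, 65, 63, 62, 62, 63, 74]]
```

```bash
python3 - <<'E'
from h import *
a=cv2.imread("pics/sd4.png").astype(int); b=cv2.imread("pics/s6.png").astype(int)
d=np.abs(a-b).max(2)[185:235,225:290]
for r in range(0,50,1): print(185+r,''.join('#' if v>40 else '+' if v>18 else '.' for v in d[r]))
c=ctrl.calibration("side"); t=ctrl.observe()["eef_pos"]
for z in(0,.01,.02,.03,.04): print(z,proj(c,t+[0,0,z]).round(1))
E
```

```text
185 ##########....################################+..................
186 ###########+...###############################+..................
187 ############+...+###########################++...................
188 #############+...###########################+....................
189 ###############++###########################.....................
190 .##########################################+.....................
191 ..+#######################################+......................
192 ...+#####################################+.......................
193 .....+##################################+........................
194 ......+################################+.........................
195 .......+##########################+..............................
196 .........+#######################+...............................
197 ..........+######################................................
198 ............####################+................................
199 .............+###++#############+................................
200 ...................#############+.............
[... 1801 characters left out ...]
......................................
227 .................................................................
228 .................................................................
229 .................................................................
230 .................................................................
231 .................................................................
232 .................................................................
233 .................................................................
234 .................................................................
0 [[251.2 217.2]]
0.01 [[251.  214.1]]
0.02 [[250.9 210.9]]
0.03 [[250.7 207.6]]
0.04 [[250.6 204.3]]
```

```bash
python3 - <<'E'
from h import *
a=cv2.imread("pics/w6.png")[205:285,205:305]; b=cv2.imread("pics/s6.png")[180:240,225:285]
f=lambda i,w,h:cv2.LUT(cv2.resize(i,(w,h),interpolation=cv2.INTER_CUBIC),(255*(np.arange(256)/255)**.45).astype(np.uint8))
cv2.imwrite("pics/v6.png",np.hstack([f(a,500,400),f(b,300,400)[:, :300]]))
E
```

```text
(no output)
```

View pics/v6.png

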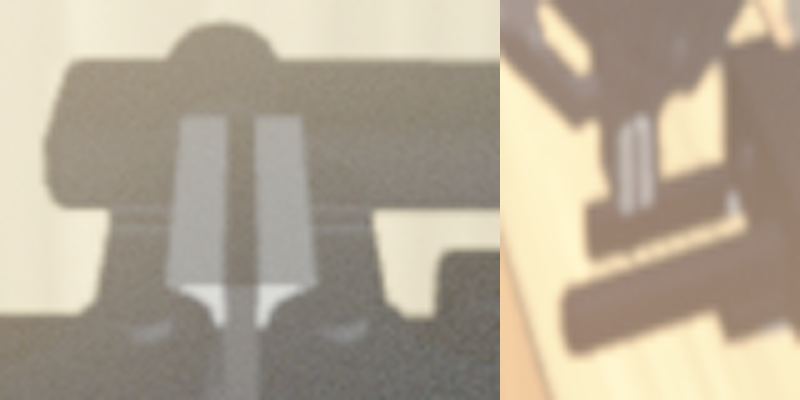

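```bash
python3 - <<'E'
from h import *
q=np.load("q.npy"); ca,sa=np.cos(q[2]),np.sin(q[2])
cs=ctrl.calibration("side");cw=ctrl.calibration("wrist")
def tri(p,s):
    A=np.zeros((3,3));b=np.zeros(3);L=[]
    for c,u in((cw,p),(cs,s)):
        o,d=ray(c,u);d/=np.linalg.norm(d);M=np.eye(3)-np.outer(d,d);A+=M;b+=M@o;L.append((o,M))
    X=np.linalg.solve(A,b); d=X[:2]-q[:2]
    return "clamp mm",np.round([1e3*(ca*d[0]+sa*d[1]),1e3*(-sa*d[0]+ca*d[1]),1e3*X[2]],1),"res",[round(1e3*np.linalg.norm(M@(X-o)),1) for o,M in L]
print("pad tips",tri((253,228),(253,211.5)))
print(ctrl.calibration("wrist")["world_from_camera"].round(3), ctrl.observe()["eef_pos"])
# bulge outline and lever ends in wrist now
for n,p in(("bulge out",(249.5,209.5)),("lever +y edge",(290,217)),("lever -y edge",(290,246.5))):
    for z in(.033,.057):
        X=plane(cw,p,z);d=X[:2]-q[:2];print(n,z,np.round([1e3*(ca*d[0]+sa*d[1]),1e3*(-sa*d[0]+ca*d[1])],1))
E
```

```text
pad tips ('clamp mm', array([-73.9, -39.6,  46.7]), 'res', [np.float64(2.3), np.float64(2.3)])
[[ 0.981 -0.186 -0.061  0.474]
 [ 0.196  0.934  0.299  0.024]
 [ 0.001 -0.305  0.952  0.2  ]
 [ 0.     0.     0.     1.   ]] [ 0.48796266 -0.05262112  0.03302653]
bulge out 0.033 [-78.4 -32.3]
bulge out 0.057 [-78.1 -22.6]
lever +y edge 0.033 [-51.7 -37.7]
lever +y edge 0.057 [-55.2 -27.2]
lever -y edge 0.033 [-50.7 -59.6]
lever -y edge 0.057 [-54.4 -45.9]
```

The trigger hasn't moved and there's no force, so the real fingertips seem to pass over its top. I'll back off, go lower (the board top is at 15 mm) and push again.

Request:
send_rows --pt "-0.015 0.075 0 0 0 0" --pt "-0.015 0.075 0 0 0 0" --pt "-0.015 0.075 -0.014 0 0 0" --pt "-0.015 0.075 -0.028 0 0 0" --pt "-0.015 0.075 -0.028 0 0 0"

```text
time_s: 12.7
eef_pos: [0.4816, -0.0229, 0.021]
tcp_rot: [-3.14, -0.0, 1.768]
ft_force: [-0.5, 0.4, 0.0]
finger_gap: 0.0001
finger_force: 0.0
```

Request:
send_rows --pt "0.005 -0.025 0 0 0 0" --pt "0.01 -0.05 0 0 0 0" --pt "0.01 -0.05 0 0 0 0"

```text
time_s: 13.0
eef_pos: [0.4849, -0.0431, 0.0215]
tcp_rot: [-3.139, -0.002, 1.766]
ft_force: [-1.2, 4.5, 0.2]
finger_gap: -0.0002
finger_force: 2.5
```

Contact now, at 4.5 N. Pressing on in small steps.

Request:
send_rows --pt "0.001 -0.005 -0.004 0 0 0" --pt "0.002 -0.01 -0.004 0 0 0" --pt "0.002 -0.01 -0.004 0 0 0"

```text
time_s: 13.3
eef_pos: [0.4857, -0.0461, 0.0202]
tcp_rot: [-3.14, -0.003, 1.766]
ft_force: [-1.0, 8.0, 3.6]
finger_gap: 0.0002
finger_force: 4.1
```

Request:
send_rows --pt "0.001 -0.005 0 0 0 0" --pt "0.002 -0.01 0 0 0 0" --pt "0.002 -0.01 0 0 0 0"

```text
time_s: 13.6
eef_pos: [0.4868, -0.05, 0.0203]
tcp_rot: [-3.141, -0.003, 1.766]
ft_force: [-0.5, 9.4, 2.8]
finger_gap: -0.0
finger_force: 4.5
```

Request:
send_rows --pt "0.001 -0.005 0 0 0 0" --pt "0.002 -0.01 0 0 0 0" --pt "0.002 -0.01 0 0 0 0"

```text
time_s: 13.9
eef_pos: [0.4876, -0.0525, 0.0202]
tcp_rot: [-3.141, -0.005, 1.765]
ft_force: [0.3, 17.6, 4.1]
finger_gap: -0.0002
finger_force: 8.0
```

At the stroke's end the stop gives 17.6 N, and the free jaw draws at about 9 N, as expected. Release and make the second stroke, slightly short.

Request:
send_rows --pt "-0.006 0.032 0 0 0 0" --pt "-0.013 0.064 0 0 0 0" --pt "-0.013 0.064 0 0 0 0" --pt "-0.01 0.05 0 0 0 0" --pt "-0.007 0.035 0 0 0 0"

```text
time_s: 14.4
eef_pos: [0.4843, -0.0397, 0.0201]
tcp_rot: [-3.14, -0.003, 1.767]
ft_force: [-1.6, 10.8, 3.5]
finger_gap: 0.0002
finger_force: 5.8
```

Request:
send_rows --pt "0.002 -0.01 0 0 0 0" --pt "0.003 -0.015 0 0 0 0" --pt "0.003 -0.015 0 0 0 0"

```text
time_s: 14.7
eef_pos: [0.4857, -0.0459, 0.0201]
tcp_rot: [-3.14, -0.003, 1.766]
ft_force: [-1.8, 9.6, 3.5]
finger_gap: -0.0
finger_force: 4.6
```

Request:
send_rows --pt "0.0015 -0.0075 0 0 0 0" --pt "0.0034 -0.0168 0 0 0 0" --pt "0.0034 -0.0168 0 0 0 0"

```text
time_s: 15.0
eef_pos: [0.4878, -0.0523, 0.0201]
tcp_rot: [-3.141, -0.003, 1.766]
ft_force: [0.4, 11.1, 1.5]
finger_gap: 0.0001
finger_force: 5.4
```

```bash
python3 - <<'E'
from h import *
q=np.load("q.npy"); ca,sa=np.cos(q[2]),np.sin(q[2])
w=lambda P:np.array([q[0]+(ca*P[0]-sa*P[1])/1e3,q[1]+(sa*P[0]+ca*P[1])/1e3,P[2]/1e3])
# jaw shift along y from image motion of the jaw's left end (side cam), by phase correlation vs sd4
for n,f in(("side","sd4"),("scene","sc4")):
    c=ctrl.calibration(n); im=ctrl.read_camera(n)[:,:,::-1].copy(); cv2.imwrite(f"pics/{n}7.png",im)
    a=cv2.imread(f"pics/{f}.png"); u=proj(c,np.array([w((-15,95,70)),w((-15,85,70))])); print(n,"px of jaw end",u[0],"10mm =",(u[1]-u[0]).round(2))
    x,y=u[0].astype(int); A,B=[cv2.cvtColor(i,6)[y-14:y+22,x-14:x+14].astype(np.float32) for i in(a,im)]
    best=min(((np.abs(cv2.warpAffine(A,np.float32([[1,0,k*(u[1]-u[0])[0]/10],[0,1,k*(u[1]-u[0])[1]/10]]),(28,36))-B)[8:-8,8:-8].mean(),k) for k in np.arange(0,25,.5)))
    print(best)
E
```

```text
side px of jaw end [256.9843901  168.33259559] 10mm = [1.24 2.03]
(np.float32(69.72083), np.float64(0.0))
scene px of jaw end [279.11156032 173.06351981] 10mm = [-1.37  1.58]
(np.float32(6.3031454), np.float64(14.5))
```

Scene image: the jaw has moved about 14.5 mm, so roughly 5 mm is left. The third stroke goes gently.

Request:
send_rows --pt "-0.006 0.032 0 0 0 0" --pt "-0.0126 0.0622 0 0 0 0" --pt "-0.0126 0.0622 0 0 0 0" --pt "-0.01 0.05 0 0 0 0" --pt "-0.009 0.044 0 0 0 0"

```text
time_s: 15.6
eef_pos: [0.484, -0.0357, 0.0202]
tcp_rot: [-3.141, -0.001, 1.768]
ft_force: [-2.2, 4.8, 2.5]
finger_gap: -0.0001
finger_force: 2.6
```

Request:
send_rows --pt "0.001 -0.004 0 0 0 0" --pt "0.0015 -0.0075 0 0 0 0" --pt "0.0015 -0.0075 0 0 0 0"

```text
time_s: 15.9
eef_pos: [0.4842, -0.0377, 0.0201]
tcp_rot: [-3.14, -0.003, 1.766]
ft_force: [-1.7, 10.0, 2.5]
finger_gap: -0.0001
finger_force: 4.6
```

Request:
send_rows --pt "0.0005 -0.0025 0 0 0 0" --pt "0.001 -0.005 0 0 0 0" --pt "0.001 -0.005 0 0 0 0"

```text
time_s: 16.2
eef_pos: [0.4844, -0.0393, 0.0201]
tcp_rot: [-3.14, -0.003, 1.766]
ft_force: [-2.2, 10.4, 2.5]
finger_gap: -0.0001
finger_force: 5.3
```

Request:
send_rows --pt "0.0005 -0.0025 0 0 0 0" --pt "0.001 -0.005 0 0 0 0" --pt "0.001 -0.005 0 0 0 0"

```text
time_s: 16.5
eef_pos: [0.4848, -0.0413, 0.0201]
tcp_rot: [-3.14, -0.003, 1.766]
ft_force: [-1.4, 10.7, 2.9]
finger_gap: 0.0001
finger_force: 5.5
```

Request:
send_rows --pt "0.0005 -0.0025 0 0 0 0" --pt "0.001 -0.005 0 0 0 0" --pt "0.001 -0.005 0 0 0 0"

```text
time_s: 16.8
eef_pos: [0.4852, -0.0434, 0.0201]
tcp_rot: [-3.14, -0.003, 1.766]
ft_force: [-1.7, 10.2, 3.2]
finger_gap: 0.0
finger_force: 4.8
```

Request:
send_rows --pt "0.0005 -0.0025 0 0 0 0" --pt "0.001 -0.005 0 0 0 0" --pt "0.001 -0.005 0 0 0 0"

```text
time_s: 17.1
eef_pos: [0.4856, -0.0449, 0.0201]
tcp_rot: [-3.14, -0.004, 1.766]
ft_force: [-1.0, 12.3, 3.3]
finger_gap: -0.0001
finger_force: 6.3
```

Request:
send_rows --pt "0.0005 -0.0025 0 0 0 0" --pt "0.0005 -0.0025 0 0 0 0" --pt "0.0005 -0.0025 0 0 0 0"

```text
time_s: 17.4
eef_pos: [0.4858, -0.0456, 0.0201]
tcp_rot: [-3.14, -0.004, 1.766]
ft_force: [-1.2, 12.8, 3.9]
finger_gap: 0.0003
finger_force: 6.8
```

Request:
send_rows --pt "0.0003 -0.0015 0 0 0 0" --pt "0.0003 -0.0015 0 0 0 0" --pt "0.0003 -0.0015 0 0 0 0"

```text
time_s: 17.7
eef_pos: [0.4859, -0.0461, 0.0201]
tcp_rot: [-3.14, -0.004, 1.766]
ft_force: [-0.4, 14.2, 4.1]
finger_gap: 0.0003
finger_force: 7.2
```

Request:
send_rows --pt "0.0003 -0.0015 0 0 0 0" --pt "0.0003 -0.0015 0 0 0 0" --pt "0.0003 -0.0015 0 0 0 0"

```text
time_s: 18.0
eef_pos: [0.486, -0.0465, 0.0201]
tcp_rot: [-3.14, -0.004, 1.766]
ft_force: [-0.6, 16.0, 3.5]
finger_gap: 0.0002
finger_force: 7.6
```

Request:
send_rows --pt "0.0003 -0.0015 0 0 0 0" --pt "0.0003 -0.0015 0 0 0 0" --pt "0.0003 -0.0015 0 0 0 0"

```text
time_s: 18.3
eef_pos: [0.4861, -0.047, 0.0201]
tcp_rot: [-3.14, -0.005, 1.766]
ft_force: [0.1, 16.3, 4.1]
finger_gap: -0.0001
finger_force: 7.9
```

Steady at about 16 N, which corresponds to roughly 13 N of grip. Releasing and backing clear.

Request:
send_rows --pt "-0.002 0.01 0 0 0 0" --pt "-0.005 0.025 0 0 0 0" --pt "-0.01 0.05 0 0 0 0" --pt "-0.016 0.08 0 0 0 0" --pt "-0.016 0.08 0 0 0 0"

```text
time_s: 18.8
eef_pos: [0.4804, -0.0163, 0.0202]
tcp_rot: [-3.141, -0.0, 1.769]
ft_force: [0.3, 0.8, -0.0]
finger_gap: 0.0001
finger_force: 0.0
```

Request:
send_rows --pt "0 0 0.05 0 0 0" --pt "0 0 0.15 0 0 0" --pt "0 0 0.25 0 0 0" --pt "0 0 0.35 0 0 0" --pt "0 0 0.4 0 0 0"

```text
time_s: 19.3
eef_pos: [0.4829, -0.0179, 0.1838]
tcp_rot: [3.137, 0.002, 1.768]
ft_force: [-0.1, 0.3, 0.2]
finger_gap: 0.0001
finger_force: 0.0
```

Request:
send_rows --pt "0 -0.12 0 0 0 0" --pt "0 -0.24 0 0 0 0" --pt "0.05 -0.24 0 0 0 0" --pt "0.1 -0.24 0 0 0 0" --pt "0.1 -0.24 0 0 0 0"

```text
time_s: 19.8
eef_pos: [0.5235, -0.1147, 0.1805]
tcp_rot: [3.139, 0.002, 1.767]
ft_force: [0.4, 0.4, 0.4]
finger_gap: 0.0005
finger_force: 0.0
```

```bash
python3 - <<'E'
from h import *
q=np.load("q.npy"); ca,sa=np.cos(q[2]),np.sin(q[2])
w=lambda P:np.array([q[0]+(ca*P[0]-sa*P[1])/1e3,q[1]+(sa*P[0]+ca*P[1])/1e3,P[2]/1e3])
cw=ctrl.calibration("wrist"); im=ctrl.read_camera("wrist")[:,:,::-1].copy(); cv2.imwrite("pics/w8.png",im); print(ctrl.observe()["eef_pos"])
# brightness profile along clamp y at x=58 and 102 on z=75 (plaster tops), then pad
g=cv2.cvtColor(im,6)
for x in(58,102):
    for y in range(-4,86,2):
        u=proj(cw,w((x,y,75)))[0]
        v=g[int(round(u[1])),int(round(u[0]))] if 0<=u[0]<512 and 0<=u[1]<384 else -1
        print(f"{y}:{v}",end=" ")
    print()
i2=ctrl.read_camera("scene"); a=cv2.imread("pics/sc4.png"); c=ctrl.calibration("scene")
A,B=[cv2.cvtColor(i,6) for i in(a,i2[:,:,::-1].copy())]
u=proj(c,np.array([w((-15,95,70)),w((-15,85,70))]));x,y=u[0].astype(int);A,B=[i[y-14:y+22,x-14:x+14].astype(np.float32) for i in(A,B)]
print(min(((np.abs(cv2.warpAffine(A,np.float32([[1,0,k*(u[1]-u[0])[0]/10],[0,1,k*(u[1]-u[0])[1]/10]]),(28,36))-B)[8:-8,8:-8].mean(),k) for k in np.arange(0,28,.5))))
E
```

```text
[ 0.52159432 -0.11392817  0.18016521]
-4:70 -2:70 0:191 2:199 4:199 6:198 8:198 10:198 12:197 14:196 16:197 18:196 20:197 22:197 24:197 26:198 28:197 30:197 32:197 34:198 36:196 38:195 40:195 42:196 44:195 46:194 48:194 50:-1 52:-1 54:-1 56:-1 58:-1 60:-1 62:-1 64:-1 66:-1 68:-1 70:-1 72:-1 74:-1 76:-1 78:-1 80:-1 82:-1 84:-1 
-4:62 -2:62 0:196 2:200 4:197 6:199 8:197 10:196 12:196 14:196 16:195 18:195 20:195 22:197 24:197 26:196 28:197 30:195 32:195 34:195 36:194 38:195 40:194 42:194 44:192 46:193 48:193 50:-1 52:-1 54:-1 56:-1 58:-1 60:-1 62:-1 64:-1 66:-1 68:-1 70:-1 72:-1 74:-1 76:-1 78:-1 80:-1 82:-1 84:-1 
(np.float32(7.559896), np.float64(17.5))
```

The plaster starts right at the fixed jaw face (y=0), with no gap at the parting line and the fingers clear. Handing in.

```bash
python3 -c "
from plant import ctrl
print(ctrl.close_job())"
```

```text
the job is handed in; nothing more can be done
None
```

The job is handed in: the loose half stands on the bed notch to notch with the other. The jaw was drawn shut in three trigger strokes to about 16 N at the bulge (about 13 N of grip by the given table). The halves show no gap, but the grip left after letting go and the trigger's return to rest were not measured, and `close_job()` returned no verdict.

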